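# Prove the fourteen-tooth gear against the master gear

## Task

Three spare gears for the tube roller lie mixed up on the bench. Put the one with fourteen teeth on the empty post of the gear tester, slide the carriage in until its teeth are in mesh with the master gear and the pointer stands at the long mark, and then press the cam lever right down to lock the carriage. Leave the other two gears and the small amber bottle where they are.

Things in the scene. Friction and masses are not known exactly. Their poses are not given: they have to be found in the camera images.
- gear12: loose dark grey plastic spur gear, 12 teeth, module 5, lying hub up, 0.11 kg. 69 mm over tips, 49 mm over roots, toothed disc 14 mm thick; on it a round hub, diameter 36, its top 44 mm above the underside. Blind bore from below, diameter 18, 24 mm deep; hub top closed. Origin: centre of the underside; z up the hub; +x through the middle of a tooth
- gear14: loose dark grey plastic spur gear, 14 teeth, module 5, lying hub up, 0.11 to 0.18 kg. 79 mm over tips, 59 mm over roots, toothed disc 14 mm thick; on it a round hub, diameter 36, its top 44 mm above the underside. Blind bore from below, diameter 18, 24 mm deep; hub top closed. Origin: centre of the underside; z up the hub; +x through the middle of a tooth. The gear to test
- gear17: loose dark grey plastic spur gear, 17 teeth, module 5, lying hub up, 0.19 kg. 94 mm over tips, 74 mm over roots, toothed disc 14 mm thick; on it a round hub, diameter 36, its top 44 mm above the underside. Blind bore from below, diameter 18, 24 mm deep; hub top closed. Origin: centre of the underside; z up the hub; +x through the middle of a tooth
- tester: bench gear tester, fixed: grey base plate 350 x 132 x 18 mm with a steel way along its middle, on which an aluminium carriage (150 x 80 mm, top 40 mm above the bench) slides along x. Origin: centre of the base's underside. +x points from the carriage to the master gear, z up; post, grip and master axis lie at y = 0
- carriage (a joint): slide of the carriage along the tester's +x, towards the master gear, in m: 0 back, 0.050 pointer at the mark (14-tooth gear in full mesh, axes 85 mm apart), 0.056 end of travel. With the gear on, tips meet at about 0.041 and teeth bottom 1 to 2 mm past the mark. Drags with 3 N and stays put
- master (a joint): turn of the steel master gear about its upright axis, rad, positive counter-clockwise from above; free to turn. 20 teeth, module 5, 109 mm over tips, teeth 43 to 59 mm above the bench. At 0 a gap's middle faces the carriage (tester's -x); repeats every 0.314. Tips squarely on tips jam (then turn a gear a little); else the teeth find their gaps
- clamp_lever (a joint): cam lever that locks the carriage, rad: 0 upright (open), 1.40 right down (locked, also anything past 1.25). Swings outward to the tester's +y about an axis along x. Easy to about 0.8, then the cam bites: up to 10 N at the knob, snapping over at about 1.3. Stays where left
- post_seat (a point): centre of the flat seat (34 mm in diameter, 44 mm above the bench) at the foot of the empty test post, on the carriage. The post stands 22 mm above the seat: 16 mm in diameter for 15 mm, then tapering to 8 mm at its top. A gear is home when the centre of its underside is here. Axes as the tester's
- master_axis (a point): point on the master gear's axis at the height of the gear seat, 44 mm above the bench. Axes as the tester's
- slide_grip (a point): grip of the carriage: upright black cylinder 20 mm in diameter, from 46 to 86 mm above the bench, 105 mm behind the post (the tester's -x); this point lies on its axis, 72 mm above the bench
- pointer (a point): tip of the small steel pointer on the carriage's -y side, just above the base plate
- mark (a point): the long black line across the aluminium scale strip on the base, on the carriage's -y side: the pointer's x in the tester's frame must equal the mark's
- lever_hinge (a point): the cam lever's hinge axis (along the tester's x), 36 mm above the bench, on the carriage's +y side, 52 mm behind and 50 mm beside the post
- lever_tip (a point): in the middle of the lever's black knob, 75 mm from the hinge along the lever; the knob is 17 mm in diameter, from 54 to 86 mm from the hinge, on a 10 mm steel rod
- stain_bottle: small amber glass bottle with a white cap, 42 mm in diameter, 85 mm tall, standing on the bench; origin at the centre of its foot
Things that resemble listed ones, but are neither listed nor needed, are in the scene too. What is shaped like the gear14 but green is not meant.

How it is judged:
On the way, in this order (a step that is already met when the one before it is completed fails the run):
1. the 14-tooth gear sits home on the test post, with the carriage still back and out of mesh (horizontal distance between gear14 and post_seat below 0.003 m and z of gear14 in the frame of post_seat below 0.003 m and angle between gear14's own z axis and vertical below 0.06 rad and value of joint carriage below 0.042 m), for 0.2 s.
2. the carriage has been slid in to the mark with the gear home on the post (horizontal distance between gear14 and post_seat below 0.003 m and z of gear14 in the frame of post_seat below 0.003 m and angle between gear14's own z axis and vertical below 0.06 rad and value of joint carriage between 0.0475 and 0.0525 m), for 0.2 s.
3. the cam lever is right down, with the gear home and the pointer at the mark (all of step 2 and value of joint clamp_lever above 1.25 rad), for 0.2 s.
At the end, for the whole second after the job is handed in: Gear14 home on the post (within 3 mm of the seat in height and centring, upright, at rest), carriage within 2.5 mm of the mark, teeth so in mesh with the master gear, cam lever down past 1.25 rad, the other two gears and the amber bottle within 30 mm of their starts (all of step 3 and linear speed of gear14 below 0.02 m/s and distance of each of gear12, gear17, stain_bottle from where it was at the start of the episode below 0.03 m); the robot touches nothing.
It fails at once if one of the other gears or the amber bottle is moved more than 30 mm (distance of any of gear12, gear17, stain_bottle from where it was at the start of the episode above 0.03 m).
It also fails if it takes over 51 s, if anything falls off the work surface, if the arm or the gripper's body presses on something with over 40 N, if the wrist force passes 120 N, or if a joint passes its speed limit or range.

## Robot

A 6-joint arm with a two-finger parallel gripper is mounted at the origin on the work surface. World frame = base frame: x ahead of the robot, y to its left, z up, the work surface at z = 0. Lengths are in m, angles in rad, forces in N, time in s.
With the tool pointing down it reaches from about 0.325 to 0.85 m from the base axis. Payload 15.5 kg.
Tool frame: the origin (TCP) lies at the very end of the fingers, on their centre line; the grasp point (between the pads) lies 19 mm behind it (arm.grip_point_offset is the distance from the TCP to the grasp point, in m); z points along the fingers, y is the line along which they close (so a half turn about z gives the same grasp; the last joint's range is limited). The gripper opens to 91 mm and grips with 3 to 60 N. Pads are 32 mm wide; open, the fingers measure 118 mm over their backs; the gripper's body (76 mm by 178 mm) begins 60 mm behind the grasp point.
Start: joints at [1.202, 0.494, 1.345, -0, 1.302, -0.096], TCP at [0.168, 0.602, 0.214] pointing down, gripper open.
Joint ranges: [-2.91, 2.91], [-0.82, 2.16], [0.22, 2.67], [-1.22, 4.37], [0.12, 2.79], [-3.08, 3.08]. Speed limits (rad/s): [1.89, 1.89, 2.57, 3.01, 3.01, 3.01].

## Interface

Orientations are given as a unit quaternion [x, y, z, w].
In Python, from cell import arm gives the robot as it stands.
- The arm moves only by the tool drive_tool, never from a script. Its argument "series" is a list that holds one entry, the list of rows, each a list of 5 numbers: the closure in counts, from 0 (fully open) to 255 (shut), then the shift along the tool's x, y, z in mm, then the turn about the tool's z in rad. A call has 1 to 20 rows; each row shifts and turns the commanded pose from where the row before left it, along the tool's axes as they then stand; what a row does not reach is not made up. A row lasts 1/12 s, in which the tool goes at most 41.7 mm and 7.16 degrees, less where a joint would pass 70% of its speed; a pose out of reach is approached as far as the arm can. A call is refused whole if a number of a shift passes 41.7 or a number of a turn 0.125, either way. A call with a gripper value outside its range is refused whole. The fingers move at their own pace and stop on an object; the grip force is fixed at half the most. Time passes only in rows, so rows that do not move let the fingers close. It gives the time, the measured TCP pose, the force, the opening and the grip force at its end, in the units of the state.
- arm.sense(): the state, without advancing time (a new reading comes with each control period).
- arm.grab_frame(name): name is "side" or "top" or "wrist"; returns the picture (384x512x3 uint8, red, green, blue); there is no depth.
- arm.calibration(name): a dict with "camera_matrix" (3x3 intrinsics, pixels), "k1" (the pictures are not rectified: a ray, as slopes to the right and down, at radius r is drawn at 1 + k1 r^2 times it, then the intrinsics apply), "rvec" (rotation vector, rad) and "tvec" (3), from world to camera coordinates, as OpenCV has them; the wrist camera has in their place "mount" (4x4, takes a point from camera to tool coordinates, whose origin is the TCP and whose axes are the flange's). Camera axes: x right, y down, z forward; pixel columns grow to the right and rows downward; lengths in m; the calibration is good to about 2 mm. A picture is of the moment at which its call begins: read the wrist's pose just before it. calibration takes no time and is no camera call.
- arm.finish_job(): hands the job in; it is judged then, once.
The state is a dict: "t": time; "joint_positions": joint angles; "joint_velocities": joint speeds; "joint_torque": joint torques, N m; "position": TCP position; "tcp_rot": TCP orientation; "contact_force": force on the tool from outside, world axes, zero at the start; "ft_torque": the same for the moment, N m; "gripper_width": finger opening in m; "grip_force": force on a finger pad.
Only numpy, scipy, OpenCV 4.12 (cv2) and the standard library are available. Lean on these libraries where they do the work, as an engineer would, in place of code of your own. Each camera call takes 0.05 s, during which the arm holds its last target. There are 200 camera calls.

## Working session

There is one attempt and no reset: what is moved stays moved. The work goes in short steps, Python scripts to look and compute and a tool call to move; the robot and the scene stay as the last step left them, time stands still between calls to the robot, and variables do not carry over. Pictures are saved under pics/ and viewed, at most 10 in all, crops included, and the job is handed in when it is done.

Besides the shell and the picture viewer there is one more tool, called after "Request:" by a JSON object that holds its "api" and its "payload", one argument or row to a line. drive_tool: Moves the arm, as the interface text tells. Its arguments: {"type":"object","properties":{"series":{"type":"array","items":{"type":"array","items":{"type":"array","items":{"type":"number"}}}}},"required":["series"]}

```bash
mkdir -p pics
cat > h.py <<'E'
import numpy as np, cv2
from cell import arm
from scipy.spatial.transform import Rotation as R
def cam(name, s=None):
    c=arm.calibration(name); K=np.array(c["camera_matrix"]); k1=c["k1"]
    if name=="wrist":
        s=s or arm.sense(); M=np.array(c["mount"]); T=np.eye(4); T[:3,:3]=R.from_quat(s["tcp_rot"]).as_matrix(); T[:3,3]=s["position"]
        W=T@M; return K,k1,W[:3,:3],W[:3,3]
    Rm=cv2.Rodrigues(np.array(c["rvec"],float))[0]; return K,k1,Rm.T,-Rm.T@np.array(c["tvec"],float).ravel()
def pix2w(cm,uv,z):
    K,k1,Rw,o=cm
    uv=np.atleast_2d(np.array(uv,float))
    xy=cv2.undistortPoints(uv[:,None],K,np.array([k1,0,0,0,0.]))[:,0]
    d=np.c_[xy,np.ones(len(xy))]@Rw.T
    return o+d*((z-o[2])/d[:,2])[:,None]
def w2pix(cm,P):
    K,k1,Rw,o=cm; P=np.atleast_2d(np.array(P,float))
    return cv2.projectPoints(P,cv2.Rodrigues(Rw.T)[0],-Rw.T@o,K,np.array([k1,0,0,0,0.]))[0][:,0]
def snap(name,fn):
    s=arm.sense(); im=arm.grab_frame(name); cv2.imwrite(fn,im[:,:,::-1]); return im,cam(name,s)
E
python3 - <<'E'
from h import *
ims=[]
for n in("top","side","wrist"):
    im,cm=snap(n,f"pics/{n}0.png"); print(n,cm[3].round(3),cm[2][:,2].round(2),cm[0][0,0],cm[1])
print(arm.sense())
E
```

```text
top [ 0.386 -0.017  0.944] [ 0.2  -0.   -0.98] 454.3920100309823 0.022173794930553173
side [0.205 0.42  0.762] [ 0.41 -0.52 -0.75] 391.0024091532153 -0.04175890171801121
wrist [0.096 0.623 0.384] [ 0.26 -0.07 -0.96] 339.01889297289523 -0.04553620429487368
{'t': 0.15, 'joint_positions': array([ 1.20248541e+00,  4.94024378e-01,  1.34594867e+00,  6.40180047e-06,
        1.30250160e+00, -9.54931429e-02]), 'joint_velocities': array([-0.00097989, -0.00154219, -0.00244392, -0.00062247,  0.00045593,
        0.0001086 ]), 'joint_torque': array([ 2.89498537e-03, -8.79204798e+01, -3.82050669e+01,  7.09762238e-02,
        5.04148356e-02,  9.35207026e-06]), 'position': array([0.16829637, 0.60163307, 0.21349883]), 'tcp_rot': array([ 1.35987074e-01,  9.90710513e-01, -4.28482927e-04, -1.04357378e-04]), 'contact_force': array([-1.07759902, -0.43455333,  0.84482818]), 'ft_torque': array([ 0.05401766, -0.0366364 , -0.02807472]), 'grip_force': 0.0, 'gripper_width': 0.09107018277663845}
```

```bash
python3 -c "
import cv2
a=cv2.imread('pics/top0.png');cv2.imwrite('pics/top0b.png',cv2.resize(a,(800,600),interpolation=cv2.INTER_CUBIC))"
```

```text
(no output)
```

View pics/top0b.png

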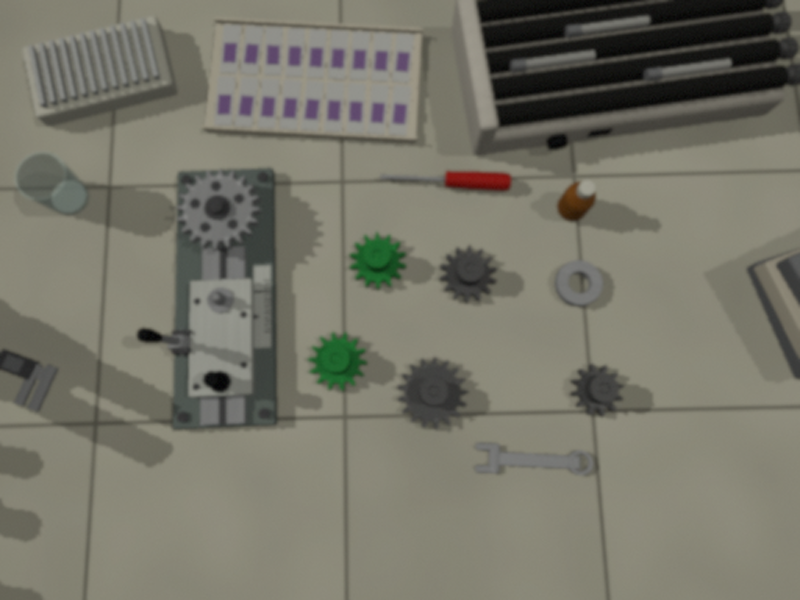

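The top view shows three dark grey gears (800x600 view pixels): A (468,273), B (432,391), C (597,390), plus two green decoys at (378,260) and (338,361). By size, A is about 56 px across, B 68 and C 52, so A should be the 14-tooth gear. I'll check this with rectified, enlarged crops.

Run:
```python
from h import *
im=cv2.imread('pics/top0.png'); cm=cam("top")
def rect(c,z,half,n):
    g=np.linspace(half,-half,n); X,Y=np.meshgrid(c[0]+g,c[1]+g,indexing='ij')
    p=w2pix(cm,np.c_[X.ravel(),Y.ravel(),np.full(X.size,z)]).astype(np.float32).reshape(n,n,2)
    return cv2.remap(im,p[...,0],p[...,1],cv2.INTER_CUBIC)
t=[]
for uv in((468,273),(432,391),(597,390)):
    c=pix2w(cm,np.array(uv)/1.5625,0.014)[0]; print(uv,c.round(3),np.hypot(*c[:2]).round(3)); t.append(rect(c,0.014,0.06,260))
out=np.hstack(t)
c=pix2w(cm,np.array((222,300))/1.5625,0.04)[0]; print('tester',c)
for n,uv,z in(('post',(221,297),.066),('master',(217,208),.06),('grip',(217,381),.086),('knob',(150,336),.1)): print(n,pix2w(cm,np.array(uv)/1.5625,z)[0].round(3))
cv2.imwrite('pics/c1.png',np.vstack([out,np.pad(rect(c,0.05,0.18,330),((0,0),(0,450),(0,0)))]))
```

```text
(468, 273) [ 0.595 -0.126  0.014] 0.608
(432, 391) [ 0.439 -0.072  0.014] 0.445
(597, 390) [ 0.435 -0.286  0.014] 0.521
tester [0.56056874 0.19700955 0.04      ]
post [0.559 0.192 0.066]
master [0.678 0.202 0.06 ]
grip [0.453 0.19  0.086]
knob [0.507 0.267 0.1  ]
```

View pics/c1.png

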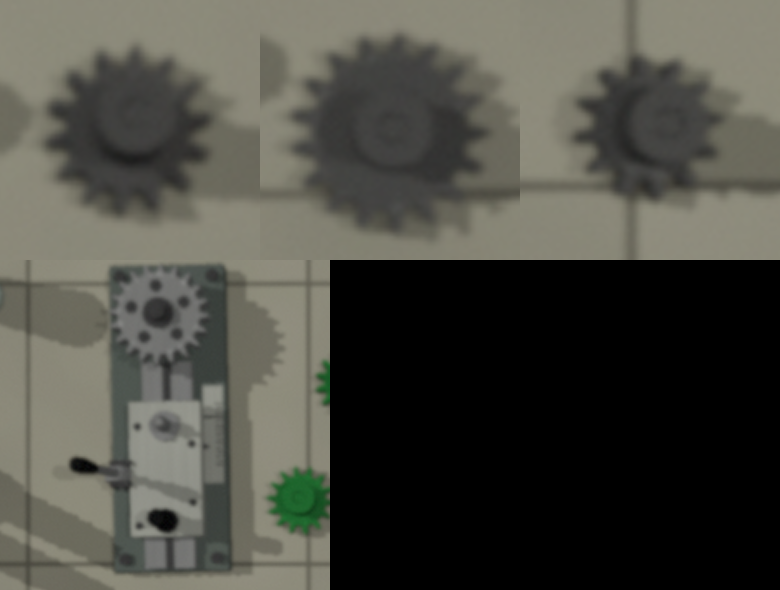

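The tip diameters come out at about A 77 mm, B 92 mm and C 69 mm. So A at (468,273), world (0.595, -0.126), is the dark 14-tooth gear; B has 17 teeth and C has 12. Next I'll move over the tester for a close look.

Request:
{"api": "drive_tool", "payload": {
  "series": [
    [[0,-29,-18,-2.5,0],[0,-29,-18,-2.5,0],[0,-29,-18,-2.5,0],[0,-29,-18,-2.5,0],[0,-29,-18,-2.5,0],[0,-29,-18,-2.5,0],[0,-29,-18,-2.5,0],[0,-29,-18,-2.5,0],[0,-29,-18,-2.5,0],[0,-29,-18,-2.5,0],[0,-29,-18,-2.5,0],[0,-29,-18,-2.5,0],[0,-29,-18,-2.5,0],[0,-29,-18,-2.5,0],[0,-29,-18,-2.5,0],[0,-29,-18,-2.5,0],[0,0,0,0,-0.09],[0,0,0,0,-0.09],[0,0,0,0,-0.09],[0,0,0,0,0]]
  ]
}}

```text
t: 1.82
position: [0.5376, 0.1992, 0.2537]
tcp_rot: [-0.001, 1.0, -0.0, -0.0]
contact_force: [-0.1, 0.0, 0.1]
gripper_width: 0.0911
grip_force: 0.0
```

Run:
```python
from h import *
im,cm=snap("wrist","pics/w1.png"); s=arm.sense(); print(s["t"],s["position"].round(4),s["tcp_rot"].round(4))
cv2.imwrite("pics/w1b.png",cv2.resize(im[:,:,::-1],(800,600),interpolation=cv2.INTER_CUBIC))
```

```text
1.8667 [0.5376 0.1994 0.2537] [ 2.1e-03  1.0e+00 -1.0e-04 -2.0e-04]
```

View pics/w1b.png

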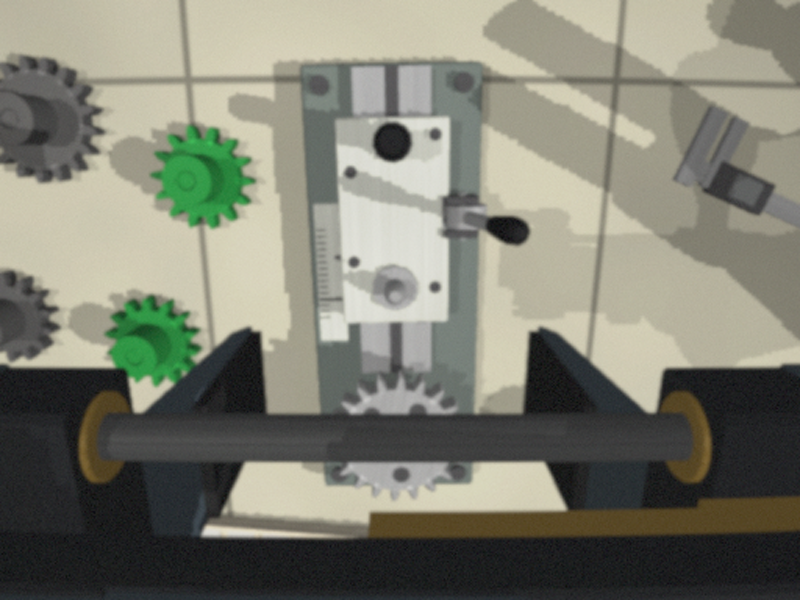

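The wrist view shows the following (800x600 pixels): grip top (392,142), post top (396,292), seat (394,287), pointer (338,257), long mark about (330,300), hinge (462,216), knob end about (527,232). Carriage corners are at (336,120), (449,117), (344,325) and (450,321). The lever is upright and leans outward only through perspective.

Run:
```python
from h import *
s=arm.sense(); cm=cam("wrist",s)
for n,uv,z in(('grip',(392,142),.086),('postTop',(396,292),.066),('seat',(394,287),.044),('pointer',(338,257),.02),('mark',(330,300),.019),('hinge',(462,216),.036),('knobend',(510,231),.122),('cRL',(336,120),.04),('cRR',(449,117),.04),('cFL',(344,325),.04),('cFR',(450,321),.04),('bRL',(302,66),.018),('bRR',(482,64),.018)):
    print(n,pix2w(cm,np.array(uv)/1.5625,z)[0].round(4))
```

```text
grip [0.4589 0.1992 0.086 ]
postTop [0.5603 0.2014 0.066 ]
seat [0.5624 0.2    0.044 ]
pointer [0.5444 0.1565 0.02  ]
mark [0.5795 0.1488 0.019 ]
hinge [0.5109 0.25   0.036 ]
knobend [0.5088 0.267  0.122 ]
cRL [0.4435 0.1602 0.04  ]
cRR [0.4418 0.2386 0.04  ]
cFL [0.5935 0.1615 0.04  ]
cFR [0.5906 0.2427 0.04  ]
bRL [0.405  0.1346 0.018 ]
bRR [0.4042 0.2637 0.018 ]
```

Request:
{"api": "drive_tool", "payload": {
  "series": [
    [[0,-2.5,-32.5,5,0],[0,-2.5,-32.5,5,0],[0,-2.5,-32.5,5,0],[0,-2.5,-32.5,5,0],[0,-2.5,-32.5,5,0],[0,-2.5,-32.5,5,0],[0,-2.5,-32.5,5,0],[0,-2.5,-32.5,5,0],[0,-2.5,-32.5,5,0],[0,-2.5,-32.5,5,0],[0,0,0,10,0],[0,0,0,10,0],[0,0,0,0,0]]
  ]
}}

```text
t: 2.95
position: [0.5605, -0.1248, 0.1819]
tcp_rot: [0.003, 1.0, 0.001, -0.002]
contact_force: [0.2, 0.2, -0.8]
gripper_width: 0.091
grip_force: 0.0
```

Run:
```python
from h import *
im,cm=snap("wrist","pics/w2.png"); s=arm.sense(); print(s["t"],s["position"].round(4),s["tcp_rot"].round(4))
cv2.imwrite("pics/w2b.png",cv2.resize(im[:,:,::-1],(800,600),interpolation=cv2.INTER_CUBIC))
print(w2pix(cm,[[.595,-.126,.044],[.595,-.126,.014]])*1.5625)
```

```text
3.0 [ 0.5609 -0.1244  0.1829] [ 1.9e-03  1.0e+00  5.0e-04 -1.1e-03]
[[390.86697888 332.30444175]
 [391.07778231 317.36981882]]
```

View pics/w2b.png

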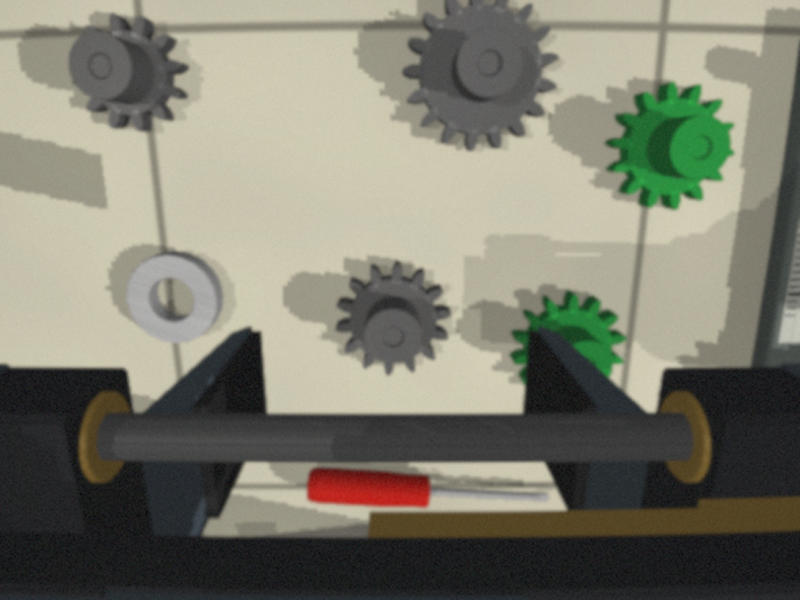

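The dark gear sits at hub (393,336), disc (393,317), with about 14 teeth. I'll measure its centre and tooth phase, and the phase of the master gear too.

```bash
cat > ph.py <<'E'
from h import *
def phase(im,cm,c,z,k,r0,r1,a0=0,a1=2*np.pi):
    g=im.mean(2).astype(np.float32); best=None
    a=np.linspace(a0,a1,720,endpoint=False)
    for dx in np.arange(-.006,.0061,.001):
        for dy in np.arange(-.006,.0061,.001):
            S=0
            for r in np.linspace(r0,r1,5):
                p=w2pix(cm,np.c_[c[0]+dx+r*np.cos(a),c[1]+dy+r*np.sin(a),np.full(a.size,z)]).astype(np.float32)
                v=cv2.remap(g,p[None,:,0].copy(),p[None,:,1].copy(),cv2.INTER_LINEAR)[0]
                S=S+np.sum((v-v.mean())*np.exp(-1j*k*a))
            if best is None or abs(S)>abs(best[0]): best=(S,c[0]+dx,c[1]+dy)
    S,x,y=best
    return abs(S),x,y,-np.angle(S)/k   # angle of a bright maximum
E
python3 - <<'E'
from ph import *
im=cv2.imread('pics/w2.png'); s=arm.sense(); cm=cam("wrist",s)
h=pix2w(cm,np.array((393,336))/1.5625,.044)[0]; print('hub',h)
d=pix2w(cm,np.array((393,317))/1.5625,.014)[0]; print('disc',d)
for k in(12,13,14,15,16): 
    a=phase(im,cm,d,.014,k,.031,.037); print(k,np.round(a,4),'tooth angle',a[3]+np.pi/k)
it=cv2.imread('pics/top0.png'); ct=cam("top")
for k in(19,20,21):
    a=phase(it,ct,(.682,.202),.059,k,.046,.053); print(k,np.round(a,4))
E
```

```text
hub [ 0.59827206 -0.12434061  0.044     ]
disc [ 0.5955696  -0.12436273  0.014     ]
12 [ 3.25428217e+04  6.00600000e-01 -1.20400000e-01  2.71000000e-02] tooth angle 0.28889849123340705
13 [ 5.4058503e+04  5.9960000e-01 -1.2540000e-01  1.5670000e-01] tooth angle 0.39837027035409045
14 [ 5.88124402e+04  5.95600000e-01 -1.24400000e-01  1.33000000e-01] tooth angle 0.35744117923214036
15 [ 2.85729061e+04  5.95600000e-01 -1.28400000e-01 -1.88900000e-01] tooth angle 0.020534370616517805
16 [ 1.60702025e+04  5.89600000e-01 -1.27400000e-01  1.68200000e-01] tooth angle 0.3645001313092341
19 [1.8235494e+04 6.7700000e-01 2.0000000e-01 8.7000000e-02]
20 [ 2.75477798e+04  6.80000000e-01  2.02000000e-01 -4.40000000e-02]
21 [1.69750277e+04 6.84000000e-01 2.02000000e-01 1.05400000e-01]
```

Request:
{"api": "drive_tool", "payload": {
  "series": [
    [[0,-9,0,0,0],[0,-9,0,0,0],[0,-9,0,0,0],[0,-9,0,0,0],[0,0,0,30,0],[0,0,0,30,0],[0,0,0,30,0],[0,0,0,30,0],[0,0,0,25,0],[0,0,0,12,0],[0,0,0,6,0],[0,0,0,0,0],[255,0,0,0,0],[255,0,0,0,0],[255,0,0,0,0],[255,0,0,0,0],[255,0,0,0,0],[255,0,0,0,0],[255,0,0,0,0],[255,0,0,0,0]]
  ]
}}

```text
t: 4.67
position: [0.5977, -0.1257, 0.021]
tcp_rot: [0.001, 1.0, -0.0, 0.0]
contact_force: [-1.3, 0.1, -0.2]
gripper_width: 0.0406
grip_force: 0.0
```

Request:
{"api": "drive_tool", "payload": {
  "series": [
    [[255,0,0,0,0],[255,0,0,0,0],[255,0,0,0,0],[255,0,0,0,0],[255,0,0,-10,0],[255,0,0,-20,0],[255,0,0,-30,0],[255,0,0,-30,0],[255,0,0,-25,0],[255,0,10,0,0],[255,0,20,0,0],[255,0,30,0,0],[255,0,30,0,0],[255,0,30,0,0],[255,0,30,0,0],[255,0,30,0,0],[255,0,30,0,0],[255,0,30,0,0],[255,0,30,0,0],[255,0,0,0,0]]
  ]
}}

```text
t: 6.33
position: [0.5978, 0.1493, 0.136]
tcp_rot: [-0.0, 1.0, 0.001, -0.0]
contact_force: [-0.6, -0.1, -0.2]
gripper_width: 0.0346
grip_force: 30.0
```

Run:
```python
from h import *
im,cm=snap("wrist","pics/w3.png"); s=arm.sense(); print(s["t"],s["position"].round(4),s["tcp_rot"].round(4),s["gripper_width"],s["grip_force"])
a=im[:,:,::-1]; i2=arm.grab_frame("top")[:,:,::-1]
b=cv2.resize(i2[80:300,80:260],None,fx=2,fy=2,interpolation=cv2.INTER_CUBIC)
cv2.imwrite("pics/w3b.png",np.hstack([cv2.resize(a,(440,330)),cv2.copyMakeBorder(b,0,0,0,0,0)[:330,:360]]))
cv2.imwrite("pics/t3.png",i2)
```

```text
6.3833 [0.5979 0.1471 0.1358] [-2.e-04  1.e+00  2.e-04 -2.e-04] 0.03493698329616552 29.99999852705514
```

View pics/w3b.png

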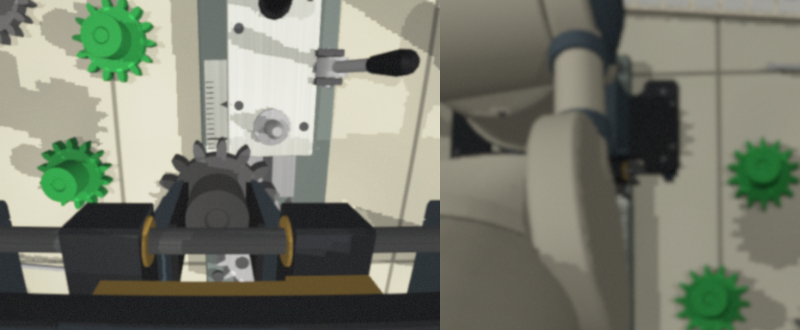

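Run:
```python
import cv2
a=cv2.imread("pics/w3.png"); cv2.imwrite("pics/w3c.png",cv2.resize(a[110:310,170:400],None,fx=3,fy=3,interpolation=cv2.INTER_CUBIC))
```

```text
(no output)
```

View pics/w3c.png

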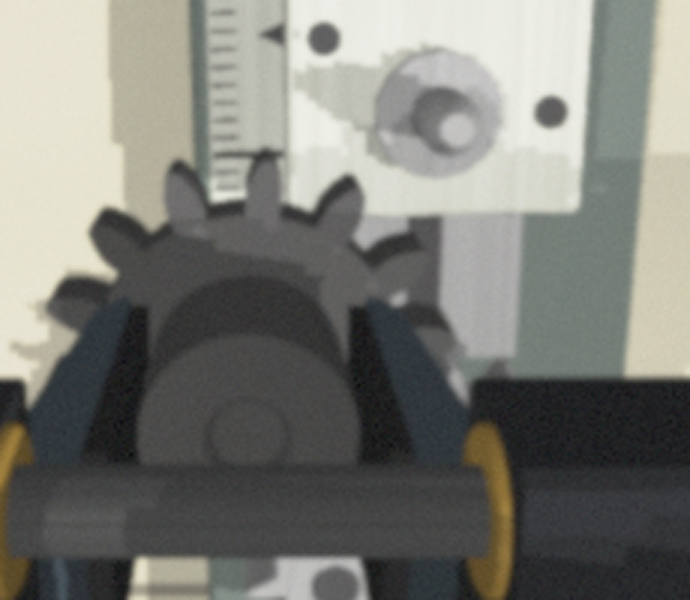

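The crop shows the post tip (459,128), seat disc centre (438,113), held hub centre (249,432), pointer tip (262,34) and long mark (250,154).

Run:
```python
from h import *
s=arm.sense(); cm=cam("wrist",s); print(s["position"])
for n,uv,z in(('posttip',(459,128),.066),('seat',(438,113),.044),('hub',(249,432),s["position"][2]+.023),('ptr',(262,34),.02),('mark',(250,154),.019)):
    print(n,pix2w(cm,np.array(uv)/3+[170,110],z)[0].round(4))
```

```text
[0.59799262 0.14550692 0.13582937]
posttip [0.563  0.1971 0.066 ]
seat [0.5627 0.1961 0.044 ]
hub [0.5964 0.1467 0.1588]
ptr [0.5443 0.1505 0.02  ]
mark [0.5784 0.1472 0.019 ]
```

Request:
{"api": "drive_tool", "payload": {
  "series": [
    [[255,10,15,0,0],[255,12,18,0,0],[255,7,12,0,0],[255,5,8,0,0],[255,0,0,10,0],[255,0,0,15,0],[255,0,0,12,0],[255,0,0,6,0],[255,0,0,0,0],[255,0,0,0,0],[255,0,0,0,0]]
  ]
}}

```text
t: 7.35
position: [0.5652, 0.1972, 0.0933]
tcp_rot: [0.002, 1.0, 0.0, 0.0]
contact_force: [1.0, 0.3, -0.6]
gripper_width: 0.0356
grip_force: 30.0
```

Request:
{"api": "drive_tool", "payload": {
  "series": [
    [[255,0,0,4,0],[255,0,0,4,0],[255,0,0,3,0],[255,0,0,0,0],[255,0,0,0,0]]
  ]
}}

```text
t: 7.77
position: [0.5645, 0.1975, 0.0817]
tcp_rot: [0.001, 1.0, -0.0, -0.0]
contact_force: [0.1, 0.5, -1.0]
gripper_width: 0.0348
grip_force: 30.0
```

Request:
{"api": "drive_tool", "payload": {
  "series": [
    [[255,0,0,3,0],[255,0,0,3,0],[255,0,0,3,0],[255,0,0,0,0],[255,0,0,0,0]]
  ]
}}

```text
t: 8.18
position: [0.5643, 0.198, 0.0725]
tcp_rot: [0.001, 1.0, 0.0, -0.0]
contact_force: [-1.9, 6.0, -4.8]
gripper_width: 0.0352
grip_force: 30.0
```

Request:
{"api": "drive_tool", "payload": {
  "series": [
    [[255,0.3,1,0,0],[255,0,0,0,0],[255,0,0,2,0],[255,0,0,2,0],[255,0,0,1,0],[255,0,0,0,0],[255,0,0,0,0]]
  ]
}}

```text
t: 8.77
position: [0.5642, 0.1984, 0.0678]
tcp_rot: [0.001, 1.0, -0.0, -0.0]
contact_force: [-0.6, 2.0, -0.8]
gripper_width: 0.035
grip_force: 30.0
```

Request:
{"api": "drive_tool", "payload": {
  "series": [
    [[255,0,0.3,1.5,0],[255,0,0,1,0],[255,0,0,0,0],[255,0,0,0,0],[80,0,0,0,0],[80,0,0,0,0],[80,0,0,0,0],[80,0,0,0,0],[80,0,0,0,0],[80,0,0,0,0],[80,0,0,0,0]]
  ]
}}

```text
t: 9.68
position: [0.5643, 0.1987, 0.0654]
tcp_rot: [0.001, 1.0, -0.0, 0.0]
contact_force: [-0.3, -0.4, 0.2]
gripper_width: 0.0623
grip_force: 0.0
```

Request:
{"api": "drive_tool", "payload": {
  "series": [
    [[80,0,0,-10,0],[80,0,0,-20,0],[80,0,0,-30,0],[80,0,0,-35,0],[80,5,0,-35,0],[129,15,0,-10,0],[129,15,0,-5,0],[129,5,0,0,0],[129,0,0,0,0],[129,0,0,0,0]]
  ]
}}

```text
t: 10.52
position: [0.5245, 0.1988, 0.2103]
tcp_rot: [0.001, 1.0, -0.0, -0.0]
contact_force: [0.0, -0.2, -0.6]
gripper_width: 0.0452
grip_force: 0.0
```

Run:
```python
from h import *
im,cm=snap("wrist","pics/w4.png"); s=arm.sense(); print(s["t"],s["position"].round(4),s["tcp_rot"].round(4))
cv2.imwrite("pics/w4b.png",cv2.resize(im[:,:,::-1],(800,600),interpolation=cv2.INTER_CUBIC))
```

```text
10.5667 [0.5247 0.1988 0.21  ] [ 1.4e-03  1.0e+00 -1.0e-04 -2.0e-04]
```

View pics/w4b.png

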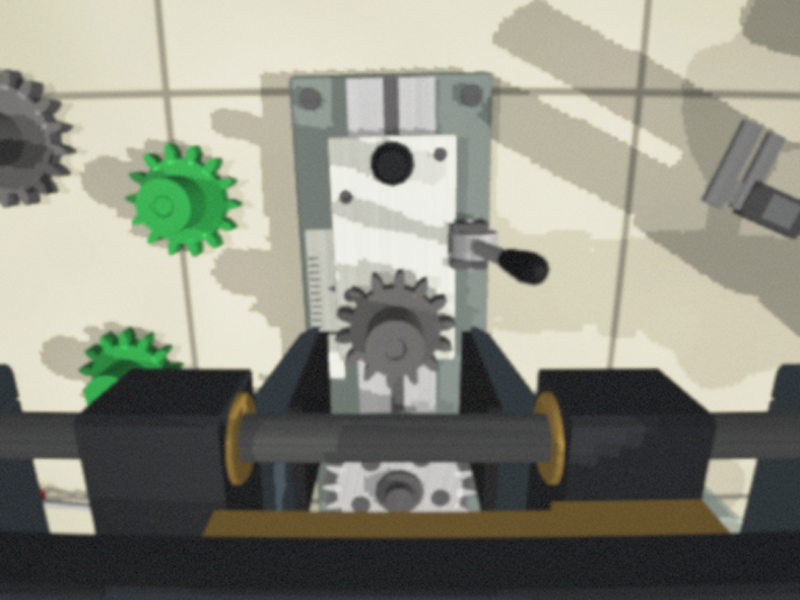

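The gear is on the post, with its hub at (396,348) and disc at (395,325). The grip is at (392,163), the pointer near (334,289), and the knob end near (545,265). I'll check the gear's height and phase and find the grip.

Run:
```python
from ph import *
im=cv2.imread('pics/w4.png'); s=arm.sense(); cm=cam("wrist",s)
f=lambda uv,z:pix2w(cm,np.array(uv)/1.5625,z)[0].round(4)
print('hub',f((396,348),.088),'disc',f((395,325),.058),'grip',f((392,163),.086),'ptr',f((334,289),.02),'knob end',f((527,264),.122),'hinge',f((472,240),.036))
d=f((395,325),.058); a=phase(im,cm,d,.058,14,.031,.037); print(np.round(a,4),'tooth',a[3]+np.pi/14)
# master, rear arc hidden; front visible part only via front tooth pixels: predicted mesh using earlier phase
for t in (0.2,0.3,0.4): print(t,w2pix(cm,[[.509,.249+.075*np.sin(t),.036+.075*np.cos(t)],[.509,.249+.086*np.sin(t),.036+.086*np.cos(t)]])*1.5625)
```

```text
hub [0.5637 0.2006 0.088 ] disc [0.5596 0.2    0.058 ] grip [0.4574 0.1986 0.086 ] ptr [0.5457 0.157  0.02  ] knob end [0.5057 0.2662 0.122 ] hinge [0.5083 0.2509 0.036 ]
[7.42621196e+04 5.61600000e-01 2.00000000e-01 1.38600000e-01] tooth 0.36299666101479156
0.2 [[516.46273388 265.08982129]
 [525.4851967  269.66914502]]
0.3 [[529.34509344 264.31858271]
 [540.72367498 268.71563125]]
0.4 [[541.27134513 263.27534227]
 [554.74603741 267.43016797]]
```

Request:
{"api": "drive_tool", "payload": {
  "series": [
    [[129,12,0,0,0],[129,20,0,10,0],[129,20,0,10,0],[129,15,0,20,0],[129,0,0,30,0],[129,0,0,30,0],[129,0,0,30,0],[129,0,0,15,0],[129,0,0,5,0],[129,0,0,0,0],[255,0,0,0,0],[255,0,0,0,0],[255,0,0,0,0],[255,0,0,0,0],[255,0,0,0,0],[255,0,0,0,0],[255,0,0,0,0],[255,0,0,0,0],[255,0,0,0,0]]
  ]
}}

```text
t: 12.15
position: [0.4575, 0.1975, 0.0612]
tcp_rot: [0.001, 1.0, -0.001, 0.0]
contact_force: [1.2, -20.7, 9.5]
gripper_width: 0.019
grip_force: 30.0
```

Request:
{"api": "drive_tool", "payload": {
  "series": [
    [[255,0,-0.8,0,0],[255,0,0,0,0],[255,-3,0,0,0],[255,-4,0,0,0],[255,-4,0.2,0,0],[255,-4,0,0,0],[255,-4,0.2,0,0],[255,-3,0,0,0],[255,0,0,0,0],[255,0,0,0,0]]
  ]
}}

```text
t: 12.98
position: [0.4801, 0.1979, 0.0613]
tcp_rot: [0.001, 1.0, -0.0, 0.001]
contact_force: [1.6, -11.7, 4.6]
gripper_width: 0.0195
grip_force: 30.0
```

Request:
{"api": "drive_tool", "payload": {
  "series": [
    [[255,-1.5,-0.4,0,0],[255,-1.5,0,0,0],[255,-1.5,0,0,0],[255,-1.5,0,0,0],[255,-1,0,0,0],[255,-1,0,0,0],[255,0,0,0,0],[255,0,0,0,0]]
  ]
}}

```text
t: 13.65
position: [0.4876, 0.1979, 0.0613]
tcp_rot: [0.001, 1.0, -0.0, 0.0]
contact_force: [-1.7, -3.7, 5.2]
gripper_width: 0.0192
grip_force: 30.0
```

Request:
{"api": "drive_tool", "payload": {
  "series": [
    [[255,-1,0,0,0],[255,-1,0,0,0],[255,-1,0,0,0],[255,-1,0,0,0],[255,0,0,0,0],[255,0,0,0,0],[255,0,0,0,0]]
  ]
}}

```text
t: 14.23
position: [0.4916, 0.198, 0.0613]
tcp_rot: [0.001, 1.0, -0.0, 0.0]
contact_force: [-1.5, -2.9, 5.5]
gripper_width: 0.0191
grip_force: 30.0
```

Run:
```python
from h import *
s=arm.sense(); print(s["position"])
for n in("top","side","wrist"):
    im,cm=snap(n,f"pics/{n}5.png"); print(n,w2pix(cm,[[.579,.148,.02]]))
```

```text
[0.49156945 0.19798664 0.06125338]
top [[168.23940569 184.49648763]]
side [[198.21526765 267.81080031]]
wrist [[183.97543303 323.49992717]]
```

Run:
```python
import cv2,numpy as np
a=cv2.imread("pics/top5.png")[130:250,110:210]; b=cv2.imread("pics/side5.png")[190:340,120:280]
f=lambda x:cv2.resize(x,(400,480),interpolation=cv2.INTER_CUBIC)
cv2.imwrite("pics/c5.png",np.hstack([f(a),f(b)]))
```

```text
(no output)
```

View pics/c5.png

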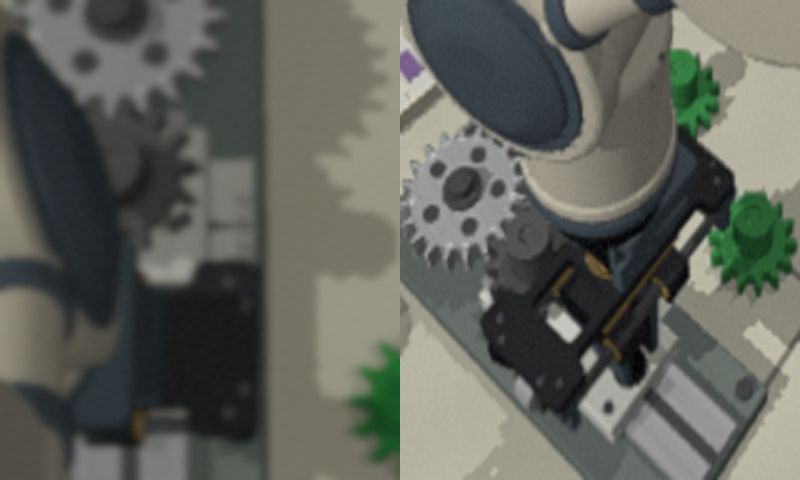

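Top crop: the teeth are in mesh and the pointer is near the long mark at (228,226). I'll release and check closely with the wrist camera.

Request:
{"api": "drive_tool", "payload": {
  "series": [
    [[129,0,0,0,0],[129,0,0,0,0],[129,0,0,0,0],[129,0,0,0,0],[129,0,0,-10,0],[129,0,0,-25,0],[129,0,0,-35,0],[255,0,0,-35,0],[255,-20,0,-35,0],[255,-25,0,-10,0],[255,-15,0,0,0],[255,0,0,0,0],[255,0,0,0,0],[255,0,0,0,0]]
  ]
}}

```text
t: 15.55
position: [0.5503, 0.1979, 0.2102]
tcp_rot: [0.001, 1.0, -0.0, -0.001]
contact_force: [0.1, 0.5, 0.0]
gripper_width: 0.002
grip_force: 0.0
```

Run:
```python
from h import *
im,cm=snap("wrist","pics/w6.png"); s=arm.sense(); print(s["t"],s["position"].round(4))
a=im[:,:,::-1]; print(w2pix(cm,[[.579,.148,.02]]))
cv2.imwrite("pics/w6b.png",cv2.resize(a[90:290,180:380],None,fx=3,fy=3,interpolation=cv2.INTER_CUBIC))
```

```text
15.6 [0.5502 0.1979 0.2102]
[[206.73406599 191.82462163]]
```

View pics/w6b.png

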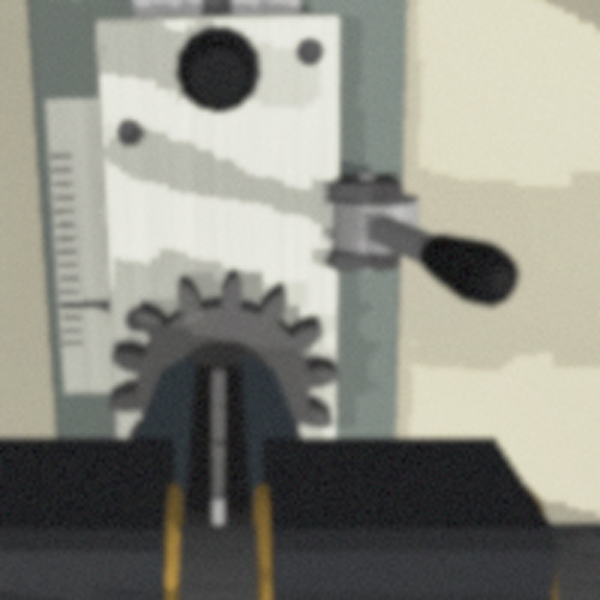

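The pointer at about (100,304) lines up with the long mark at (75,304), to about 0.5 mm. Next is the lever: the hinge is around (370,215) and the knob runs from (430,255) to (490,275).

Run:
```python
from h import *
s=arm.sense(); cm=cam("wrist",s); f=lambda p:(p-[180,90])*3
print('hinge xy',pix2w(cm,np.array([370,217])/3+[180,90],.036)[0])
for x,y in((.544,.2495),):
  for t in(0,.1,.2,.3,.4):
    print(t,f(w2pix(cm,[[x,y+r*np.sin(t),.036+r*np.cos(t)] for r in(54,75,86)][0:0] or [[x,y+r*np.sin(t)*1e-3,.036+r*np.cos(t)*1e-3] for r in(54,75,86)])).round(0).tolist())
```

```text
hinge xy [0.5427143 0.2516056 0.036    ]
0 [[389.0, 257.0], [402.0, 274.0], [409.0, 285.0]]
0.1 [[407.0, 257.0], [429.0, 274.0], [441.0, 284.0]]
0.2 [[425.0, 256.0], [454.0, 273.0], [472.0, 283.0]]
0.3 [[441.0, 255.0], [479.0, 271.0], [501.0, 281.0]]
0.4 [[457.0, 253.0], [502.0, 269.0], [527.0, 278.0]]
```

Request:
{"api": "drive_tool", "payload": {
  "series": [
    [[255,4,14,10,0],[255,4,14,20,0],[255,3,13.5,30,0],[255,0,0,25,0],[255,0,0,18,0],[255,0,0,7,0],[255,0,0,0,0],[255,0,0,0,0]]
  ]
}}

```text
t: 16.27
position: [0.5402, 0.2398, 0.1007]
tcp_rot: [0.001, 1.0, -0.0, -0.0]
contact_force: [0.0, 0.5, 0.3]
gripper_width: 0.0005
grip_force: 0.0
```

Request:
{"api": "drive_tool", "payload": {
  "series": [
    [[255,0,4,4,0],[255,0,5.5,0,0],[255,0,5.5,0,0],[255,0,5.5,0,0],[255,0,6,1,0],[255,0,6,1,0],[255,0,6,1.5,0],[255,0,0,0,0],[255,0,0,0,0]]
  ]
}}

```text
t: 17.02
position: [0.5405, 0.2785, 0.0928]
tcp_rot: [0.001, 1.0, 0.0, -0.0]
contact_force: [0.4, -1.1, -0.5]
gripper_width: 0.0005
grip_force: 0.0
```

Request:
{"api": "drive_tool", "payload": {
  "series": [
    [[255,0,5,2,0],[255,0,5,2,0],[255,0,5,2.5,0],[255,0,5,2.5,0],[255,0,4.5,2.5,0],[255,0,4.5,2.5,0],[255,0,4.5,2.5,0],[255,0,4.5,3,0],[255,0,3,3,0],[255,0,2,3,0],[255,0,2,3,0],[255,0,0,3,0],[255,0,0,2,0],[255,0,0,0,0],[255,0,0,0,0]]
  ]
}}

```text
t: 18.27
position: [0.5407, 0.323, 0.0593]
tcp_rot: [0.001, 1.0, 0.0, -0.0]
contact_force: [0.3, 0.2, 0.8]
gripper_width: 0.0002
grip_force: 0.1
```

Request:
{"api": "drive_tool", "payload": {
  "series": [
    [[255,0,0,1.5,0],[255,0,0,1.5,0],[255,0,0,0,0],[255,0,0,0,0]]
  ]
}}

```text
t: 18.6
position: [0.541, 0.3233, 0.0574]
tcp_rot: [0.001, 1.0, 0.0, 0.001]
contact_force: [-3.1, 0.9, 16.3]
gripper_width: 0.0004
grip_force: 8.0
```

Request:
{"api": "drive_tool", "payload": {
  "series": [
    [[255,0,0,-10,0],[255,0,0,-30,0],[255,0,0,-35,0],[255,0,0,-35,0],[255,0,-25,-30,0],[255,0,-35,-10,0],[255,0,-35,0,0],[255,0,-25,0,0],[255,0,0,0,0],[255,0,0,0,0]]
  ]
}}

```text
t: 19.43
position: [0.5404, 0.2018, 0.2068]
tcp_rot: [0.003, 1.0, 0.0, 0.0]
contact_force: [-0.4, 0.4, 0.1]
gripper_width: 0.0005
grip_force: 0.0
```

Run:
```python
from h import *
im,cm=snap("wrist","pics/w7.png"); s=arm.sense(); print(s["t"],s["position"].round(4))
a=im[:,:,::-1]
cv2.imwrite("pics/w7b.png",cv2.resize(a[90:290,160:420],None,fx=3,fy=3,interpolation=cv2.INTER_CUBIC))
```

```text
19.4833 [0.5404 0.2028 0.2067]
```

View pics/w7b.png

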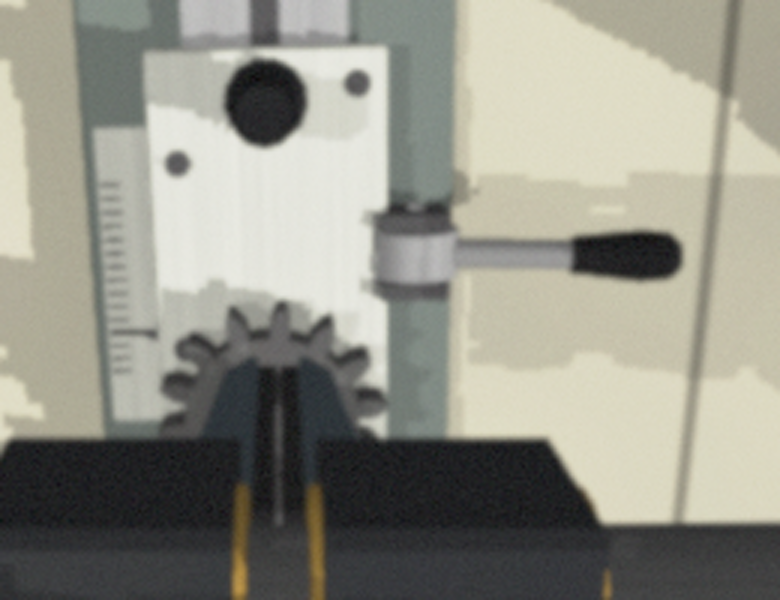

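The lever is right down, with its knob at (630,256). The pointer still stands at the long mark (135,332), and the gear is level on the post.

```bash
python3 -c "
from cell import arm
print(arm.finish_job())"
```

```text
the job is handed in; nothing more can be done
None
```

The 14-tooth gear is on the test post and in mesh with the master gear, the pointer stands at the long mark (within about 0.5 mm by camera), and the cam lever is pressed right down. I handed the job in at about 19.5 s; no verdict was returned, and I took no final picture of the other gears or the bottle, which the arm kept clear of.

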